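# Key the centrifuge rotor onto its drive and shut the lid

## Task

The rotor of the small bench centrifuge is sitting high because the keyway under its hub does not line up with the drive key. Turn the rotor by its blue grip, without lifting it off its spindle, until the grip is in line with the two red marks on the rim and the rotor drops fully home on the key; then shut the lid completely and let go.

Things in the scene. Friction and masses are not known exactly. Their poses are not given: they have to be found in the camera images.
- centrifuge: Small white bench centrifuge, fixed, standing sideways. Origin under the spindle axis at worktop level; z up, x from its front (-x) to the lid hinge (+x, roughly the robot's right). Housing x -95 to 110 mm, y +-95 mm, deck at z 110 mm with an open steel bowl of 148 mm diameter, floor at z 28 mm. Two red marks on the deck at x -84 and +88 mm, y 0, show the direction of the drive key.
- drive_key (a point): Top of the drive key in the bowl, hidden under the rotor: on the spindle axis, 50 mm above the centrifuge's origin, with its axes. The key runs along x, 46 mm long, 10 mm wide, upper edges rounded, standing 10 mm above its flange. The spindle, 12 mm thick, reaches 18 mm above this point. The drive does not turn.
- rotor: Loose dark rotor, 124 mm diameter, about 0.35 kg, six capped tubes. Origin: centre of the hub's underside; z up, x along its keyway (12.5 mm wide, right across: fits every half turn, within about 3 degrees). It starts resting on the key's top, origin 50 mm above the centrifuge's; fully home it is 40 mm above. Lined up and let go it drops by its weight. Raised 18 mm it would leave the spindle.
- rotor_grip (a point): Middle of the rotor's upright blue bar grip, at the height to grasp it, 56 mm above the rotor's origin, with its axes: the bar is 60 mm long (x, parallel to the keyway), 16 mm wide (y), its top 12 mm above this point, a white line along it. The rotor beside the grip is 22 mm or more below this point.
- lid (a joint): Lid hinge, rad: 0 shut, 1.7 to 1.95 (leaning back past upright) at the start, stop at 2.0. Stiff: the lid stays where it is left and must be pushed right down; up to 4 N at the bar moves it. Grey plate 195 mm from hinge to free edge, 186 mm wide, 12 mm thick; shut, its underside is 2 mm above the deck. It cannot shut while the rotor sits high.
- lid_hinge (a point): Point in the middle of the hinge line, at (110, 0, 112) mm in the centrifuge's frame, with the centrifuge's axes; the hinge line runs along y. Opening lifts the lid's free edge (on the -x side when shut) up and over towards +x.
- lid_bar (a point): Middle of the round steel bar handle at the lid's free edge: 12 mm diameter, 88 mm clear length along y between two tabs, 225 mm from the hinge line and, when shut, 6 mm above it; 23 mm clear gap between bar and plate. Axes are the lid's: when shut they equal the centrifuge's.
Things that resemble listed ones, but are neither listed nor needed, are in the scene too. Leave any purple look-alike of the rotor alone.

How it is judged:
By the outcome, as a careful person would: the job done as asked, in the order asked, and still so for the second after the job is handed in, with the robot touching nothing.
It also fails if it takes over 54 s, if anything falls off the work surface, if the arm or the gripper's body presses on something with over 40 N, if the wrist force passes 120 N, or if a joint passes its speed limit or range.

## Robot

A 6-joint arm with a two-finger parallel gripper is mounted at the origin on a cart in front of the work surface, level with it; the furniture and walls round the work are solid. World frame = base frame: x ahead of the robot, y to its left, z up, the work surface at z = 0. Lengths are in m, angles in rad, forces in N, time in s.
With the tool pointing down it reaches from about 0.25 to 0.775 m from the base axis. Payload 4 kg.
Tool frame: the origin (TCP) lies on the centre line of the jaws, within the pads' length; the fingertips stand 25 mm ahead of it and the grasp point (between the pads) lies 6 mm ahead of it; z points along the fingers, y is the line along which they close (so a half turn about z gives the same grasp; the last joint's range is limited). The gripper opens to 94 mm and grips with 3 to 60 N. Pads are 16 mm wide; open, the fingers measure 119 mm over their backs; the gripper's body (75 mm by 177 mm) begins 78 mm behind the grasp point.
Start: joints at [1.062, 0.087, 1.371, -0, 1.684, -0.103], TCP at [0.217, 0.505, 0.231] pointing down, gripper open.
Joint ranges: [-3.1, 3.1], [-0.76, 2.03], [0.27, 2.55], [-1.08, 4.22], [0.17, 2.65], [-2.57, 2.57]. Speed limits (rad/s): [2.79, 2.79, 3.14, 3.14, 3.14, 3.14].

## Interface

Orientations are given as [roll, pitch, yaw] about the fixed x, y, z axes, in that order (R = Rz(yaw) Ry(pitch) Rx(roll)).
In Python, from bench import robot, imaging gives the robot as it stands. The module is installed in compiled form; this text tells all that it offers.
- The arm moves only by the tool drive_tool, never from a script. Its argument "series" is a list of rows, each a list of 3 entries, a list of its own where there are three numbers: the finger opening in m, from 0 to 0.094, then the shift along the tool's x, y, z in m, then the turn, a rotation vector about the tool's x, y, z in rad. A call has 1 to 5 rows; each row is the pose to reach, as a shift and turn from the pose commanded when the call began, along the tool's axes at that moment; what a row does not reach only later rows make up. A row lasts 1/8 s, in which the tool goes at most 62.5 mm and 10.7 degrees, less where a joint would pass 70% of its speed; a pose out of reach is approached as far as the arm can. A call with a gripper value outside its range is refused whole. The fingers move at their own pace and stop on an object; the grip force is fixed at half the most. Time passes only in rows, so rows that repeat a pose let the fingers close. It gives the time, the measured TCP pose, the force, the opening and the grip force at its end, in the units of the state.
- robot.get_obs(): the state, without advancing time (a new reading comes with each control period).
- imaging.snapshot(name): name is "scene" or "top"; returns the picture (400x640x3 uint8, red, green, blue); there is no depth.
- imaging.get_calibration(name): a dict with "intrinsics" (3x3 intrinsics, pixels), "k1" (the pictures are not rectified: a ray, as slopes to the right and down, at radius r is drawn at 1 + k1 r^2 times it, then the intrinsics apply), "position" and "rotation" of the camera in the world. Camera axes: x right, y up, looking along -z (the intrinsics and any distortion apply to the point x, -y, -z); pixel columns grow to the right and rows downward; lengths in m; the calibration is good to about 2 mm. A picture is of the moment at which its call begins. get_calibration takes no time and is no camera call.
- robot.close_job(): hands the job in; it is judged then, once.
The state is a dict: "time": time; "joint_positions": joint angles; "qvel": joint speeds; "joint_torque": joint torques, N m; "tool_pos": TCP position; "ee_rot": TCP orientation; "wrist_force": force on the tool from outside, world axes, zero at the start; "wrist_torque": the same for the moment, N m; "width": finger opening in m; "finger_force": force on a finger pad.
Only numpy, scipy, OpenCV 4.12 (cv2) and the standard library are available. Lean on these libraries where they do the work, as an engineer would, in place of code of your own. Each camera call takes 0.05 s, during which the arm holds its last target. There are 200 camera calls.

## Working session

There is one attempt and no reset: what is moved stays moved. The work goes in short steps, Python scripts to look and compute and a tool call to move; the robot and the scene stay as the last step left them, time stands still between calls to the robot, and variables do not carry over. Pictures are saved under pics/ and viewed, at most 10 in all, crops included, and the job is handed in when it is done.

Besides the shell and the picture viewer there is one more tool, called by a JSON object that holds its "method" and its "body", one argument or row to a line. drive_tool: Moves the arm, as the interface text tells. Its arguments: {"type":"object","properties":{"series":{"type":"array"}},"required":["series"]}

```bash
mkdir -p pics; cat > h.py <<'E'
import numpy as np, cv2
from bench import robot, imaging
from scipy.spatial.transform import Rotation as R
def snap(n,f):
    im=imaging.snapshot(n); cv2.imwrite('pics/'+f,im[:,:,::-1]); return im
def ray(n,u,v):
    c=imaging.get_calibration(n);K=np.array(c['intrinsics']);k=c['k1']
    d=np.array([(u-K[0,2])/K[0,0],(v-K[1,2])/K[1,1]]);s=d.copy()
    for _ in range(20): s=d/(1+k*(s@s))
    rot=np.array(c['rotation']); return np.array(c['position']),rot@np.array([s[0],-s[1],-1])
def plane(n,u,v,z):
    p,d=ray(n,u,v); return p+d*(z-p[2])/d[2]
def proj(n,P):
    c=imaging.get_calibration(n);K=np.array(c['intrinsics']);q=np.array(c['rotation']).T@(np.array(P)-c['position'])
    s=np.array([q[0],-q[1]])/-q[2]; s=s*(1+c['k1']*(s@s)); return s*[K[0,0],K[1,1]]+K[:2,2]
E
python3 - <<'E'
from h import *
for n in('scene','top'):
    snap(n,n+'0.png'); c=imaging.get_calibration(n); print(n,c['position'],np.round(c['rotation'],3).tolist(),c['intrinsics'],c['k1'])
o=robot.get_obs(); print(o)
E
```

```text
scene [1.06500696 0.60847904 0.54395635] [1.036, 0.004, 2.328] [[447.39279898   0.         319.07377746]
 [  0.         447.39279898 200.01639765]
 [  0.           0.           1.        ]] 0.024682684068922617
top [0.48564079 0.10910405 0.94578374] [0.092, 0.007, -1.569] [[368.94124808   0.         317.57406144]
 [  0.         368.94124808 197.16891544]
 [  0.           0.           1.        ]] -0.049978379347800826
{'time': 0.1, 'joint_positions': array([ 1.06192500e+00,  8.78577329e-02,  1.37205836e+00, -9.32091722e-06,
        1.68361462e+00, -1.03085387e-01]), 'qvel': array([-0.00017061, -0.00083999, -0.0023385 ,  0.00114657, -0.00085901,
       -0.00024152]), 'joint_torque': array([ 1.80398583e-03, -3.41248906e+01, -3.03302407e+01,  7.18948245e-02,
        3.03803163e-02, -1.24592216e-04]), 'tool_pos': array([0.21689263, 0.5049514 , 0.22945666]), 'ee_rot': array([-3.13966393e+00, -1.90217760e-04,  2.73580549e+00]), 'wrist_force': array([-0.56450265, -0.03740358,  0.36568919]), 'wrist_torque': array([ 0.00315364, -0.01985477, -0.01635499]), 'finger_force': 0.0, 'width': 0.09408855848030652}
```

View pics/scene0.png

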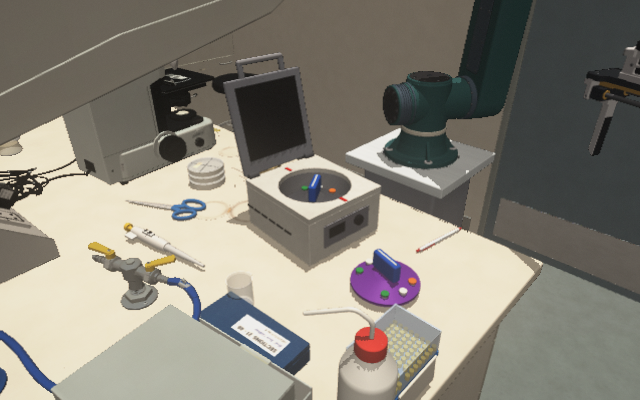

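View pics/top0.png

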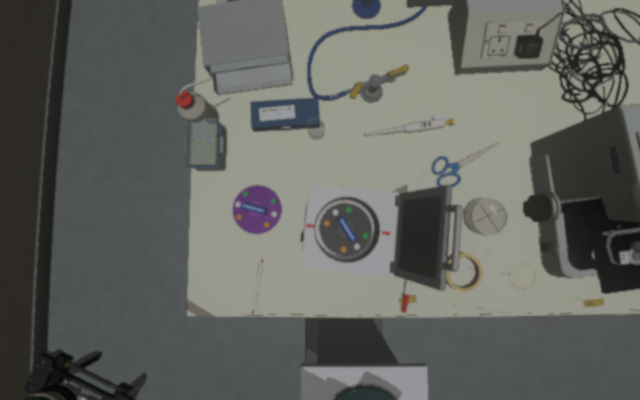

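The scene view shows the centrifuge at about (313,205), with the blue grip at (314,188) and the open lid at (270,115). The top view shows red marks at about (310,226) and (386,233), and the blue grip at (347,230). There are two candidates:
- **Top (347,230):** dark rotor inside the bowl, between the red marks. This one fits the description.
- **Top (257,209):** purple look-alike on the bench. I'll leave it alone.

Next I'll measure and confirm with one crop.

```bash
sed -i "s/rot=np.array(c\['rotation'\])/rot=R.from_euler('xyz',c['rotation']).as_matrix()/; s/np.array(c\['rotation'\]).T/R.from_euler('xyz',c['rotation']).as_matrix().T/" h.py
python3 - <<'E'
from h import *
im=cv2.imread('pics/top0.png')
cv2.imwrite('pics/crop0.png',cv2.resize(im[170:310,290:480],None,fx=4,fy=4,interpolation=cv2.INTER_CUBIC))
hsv=cv2.cvtColor(im,cv2.COLOR_BGR2HSV)
def blobs(m,x0,x1,y0,y1):
    n,l,s,c=cv2.connectedComponentsWithStats(m)
    for i in range(1,n):
        if s[i,4]>=8 and x0<c[i][0]<x1 and y0<c[i][1]<y1: yield c[i],s[i],np.argwhere(l==i)[:,::-1]
red=cv2.inRange(hsv,(0,120,80),(8,255,255))|cv2.inRange(hsv,(172,120,80),(180,255,255))
M=[]
for c,s,p in blobs(red,295,400,210,250):
    P=plane('top',*c,.111); print('red',c,s[4],P); M.append(P)
d=M[0]-M[-1]; 
if d[0]*0+d[1]>0: d=-d
print('yaw cent x axis',np.arctan2(d[1],d[0]), np.linalg.norm(d))
blue=cv2.inRange(hsv,(100,100,60),(125,255,255))
for c,s,p in blobs(blue,325,370,205,255):
    W=np.array([plane('top',*q,.118)[:2] for q in p.astype(float)])
    w,v=np.linalg.eigh(np.cov(W.T)); print('blue',c,s[4],W.mean(0),np.arctan2(*v[::-1,1]),np.sqrt(w*12))
E
```

```text
Traceback (most recent call last):
IndexError: list index out of range
```

View pics/crop0.png

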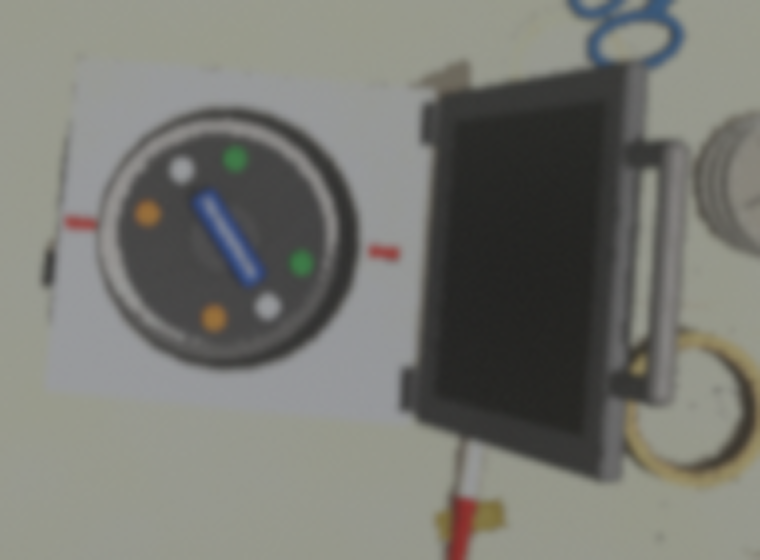

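The crop confirms it: dark rotor with the blue grip at (347,229.5), and red marks at (310.5,226) and (386,233). The lid bar is at about (457,238). I'll fix the colour mask.

```bash
cat > m.py <<'E'
from h import *
def blobs(m,x0,x1,y0,y1,a=6):
    n,l,s,c=cv2.connectedComponentsWithStats(m)
    return [(c[i],s[i],np.argwhere(l==i)[:,::-1].astype(float)) for i in range(1,n) if s[i,4]>=a and x0<c[i][0]<x1 and y0<c[i][1]<y1]
def marks(im):
    b,g,r=[im[...,i].astype(int) for i in range(3)]
    red=((r-g>45)&(r-b>35)).astype(np.uint8); M=[]
    for c,s,p in blobs(red,295,400,215,245):
        P=plane('top',*c,.111); print('red',c,s[4],P); M.append(P)
    return M
def grip(im,z=.118,box=(325,370,205,255)):
    b,g,r=[im[...,i].astype(int) for i in range(3)]
    m=((b-r>25)).astype(np.uint8); m=cv2.morphologyEx(m,cv2.MORPH_CLOSE,np.ones((3,3)))
    for c,s,p in blobs(m,*box,a=30):
        W=np.array([plane('top',*q,z)[:2] for q in p]); w,v=np.linalg.eigh(np.cov(W.T))
        print('blue',c,s[4],W.mean(0),'yaw',np.arctan2(v[1,1],v[0,1]),np.sqrt(w*12))
E
python3 - <<'E'
from m import *
im=cv2.imread('pics/top0.png'); M=marks(im); grip(im)
if len(M)>1:
    a,b=sorted(M[:2],key=lambda q:-q[1]); d=b-a; y=np.arctan2(d[1],d[0]); ex=np.array([np.cos(y),np.sin(y),0])
    o=(a+ex*.084+b-ex*.088)/2; o[2]=0; print('yaw',y,np.linalg.norm(d),'orig',o)
    # lid angle from bar (top and scene pixels)
    for n,u,v in(('top',457.5,238),('scene',261,62)):
        for t in np.arange(1.5,2.01,.05):
            h=o+ex*.110+[0,0,.112]; e=np.pi-t
            r=np.array([-.225,.006]); c,s=np.cos(t),np.sin(t)
            X=c*r[0]+s*r[1]; Z=-s*r[0]+c*r[1]
            B=h+ex*X+[0,0,Z]; print(n,round(t,2),np.round(proj(n,B)),np.round(B,3)) if t>1.65 else 0
E
```

```text
red [309.64285714 225.42857143] 14 [0.49878251 0.13303843 0.111     ]
red [385.78571429 232.71428571] 14 [ 0.48252529 -0.03865625  0.111     ]
blue [346.77386935 229.02512563] 199 [0.49076607 0.04979791] yaw -2.5771147546696267 [0.01659946 0.05934185]
yaw -1.6652017112979156 0.17246263572221532 orig [0.49084243 0.04918218 0.        ]
top 1.65 [437. 236.] [ 0.478 -0.084  0.336]
top 1.7 [444. 236.] [ 0.477 -0.095  0.334]
top 1.75 [450. 237.] [ 0.476 -0.106  0.332]
top 1.8 [456. 238.] [ 0.475 -0.117  0.33 ]
top 1.85 [461. 238.] [ 0.474 -0.128  0.327]
top 1.9 [467. 239.] [ 0.473 -0.138  0.323]
top 1.95 [472. 239.] [ 0.472 -0.149  0.319]
top 2.0 [477. 240.] [ 0.471 -0.159  0.314]
scene 1.65 [268.  58.] [ 0.478 -0.084  0.336]
scene 1.7 [265.  57.] [ 0.477 -0.095  0.334]
scene 1.75 [262.  57.] [ 0.476 -0.106  0.332]
scene 1.8 [259.  58.] [ 0.475 -0.117  0.33 ]
scene 1.85 [256.  58.] [ 0.474 -0.128  0.327]
scene 1.9 [253.  59.] [ 0.473 -0.138  0.323]
scene 1.95 [251.  60.] [ 0.472 -0.149  0.319]
scene 2.0 [248.  62.] [ 0.471 -0.159  0.314]
```

{"method": "drive_tool", "body": {
  "series": [
    [0.094,[-0.052,-0.037,0],[0,0,0.17]],
    [0.094,[-0.104,-0.074,0],[0,0,0.34]],
    [0.094,[-0.156,-0.112,0],[0,0,0.51]],
    [0.094,[-0.208,-0.149,0],[0,0,0.68]],
    [0.094,[-0.26,-0.187,0],[0,0,0.85]]
  ]
}}

```text
time: 0.72
tool_pos: [0.3787, 0.2357, 0.2301]
ee_rot: [-3.141, -0.0, 1.881]
wrist_force: [-0.4, 0.5, -0.2]
width: 0.094
finger_force: 0.0
```

```bash
cat > g.py <<'E'
from m import *
import sys
# usage: g.py x y z yaw [roll-about-axis]  -> shift & turn in current tool frame
def go(p,Rg):
    o=robot.get_obs(); Rc=R.from_euler('xyz',o['ee_rot']); np.set_printoptions(precision=4,suppress=True)
    print('t',o['time'],'pos',o['tool_pos'],'rpy',o['ee_rot'],'F',o['wrist_force'],'w',o['width'],'q',o['joint_positions'])
    print('shift',Rc.inv().apply(np.array(p)-o['tool_pos']),'turn',(Rc.inv()*Rg).as_rotvec())
if __name__=='__main__':
    a=list(map(float,sys.argv[1:])); go(a[:3],R.from_euler('xyz',[np.pi,0,a[3]]))
E
python3 g.py .491 .0495 .2 .5645
```

```text
t 0.725 pos [0.3787 0.2357 0.2301] rpy [-3.1415 -0.      1.8806] F [-0.4035  0.5085 -0.2263] w 0.09398823005581036 q [ 0.4295 -0.1469  1.5994  0.      1.6892  0.1198]
shift [-0.2116  0.0502  0.0301] turn [-0.0001  0.0001  1.3161]
```

{"method": "drive_tool", "body": {
  "series": [
    [0.094,[-0.042,0.01,0],[0,0,0.18]],
    [0.094,[-0.085,0.02,0],[0,0,0.36]],
    [0.094,[-0.127,0.03,0],[0,0,0.54]],
    [0.094,[-0.17,0.04,0],[0,0,0.72]],
    [0.094,[-0.212,0.05,0.0],[0,0,0.9]]
  ]
}}

```text
time: 1.35
tool_pos: [0.4918, 0.0501, 0.23]
ee_rot: [-3.141, 0.0, 0.98]
wrist_force: [0.0, 0.5, 0.0]
width: 0.0939
finger_force: 0.0
```

```bash
python3 g.py .491 .0495 .114 .5645
```

```text
t 1.35 pos [0.4918 0.0501 0.23  ] rpy [-3.1408  0.0002  0.9796] F [0.0446 0.4571 0.0244] w 0.0938531525676021 q [-0.0133 -0.0367  1.4984  0.0003  1.6807  0.5779]
shift [-0.0009 -0.0002  0.116 ] turn [-0.0007  0.0004  0.4151]
```

{"method": "drive_tool", "body": {
  "series": [
    [0.094,[-0.001,0,0.01],[0,0,0.18]],
    [0.094,[-0.001,0,0.03],[0,0,0.36]],
    [0.094,[-0.001,0,0.07],[0,0,0.415]],
    [0.094,[-0.001,0,0.1],[0,0,0.415]],
    [0.094,[-0.001,0,0.115],[0,0,0.415]]
  ]
}}

```text
time: 1.98
tool_pos: [0.4895, 0.0507, 0.113]
ee_rot: [-3.139, 0.003, 0.571]
wrist_force: [1.3, 0.6, 1.2]
width: 0.0941
finger_force: 0.0
```

{"method": "drive_tool", "body": {
  "series": [
    [0.06,[0,0,0],[0,0,0]],
    [0.03,[0,0,0],[0,0,0]],
    [0.012,[0,0,0],[0,0,0]],
    [0.012,[0,0,0],[0,0,0]],
    [0.012,[0,0,0],[0,0,0]]
  ]
}}

```text
time: 2.6
tool_pos: [0.4911, 0.0507, 0.1159]
ee_rot: [3.141, -0.001, 0.571]
wrist_force: [0.3, -0.0, 0.3]
width: 0.0472
finger_force: 0.0
```

```bash
python3 g.py .491 .0495 .114 1.476; python3 -c "
from h import *
im=snap('scene','s1.png'); cv2.imwrite('pics/s1c.png',cv2.resize(im[130:260,220:400,::-1],None,fx=4,fy=4))"
```

```text
t 2.6 pos [0.4911 0.0507 0.1159] rpy [ 3.1412 -0.0008  0.5708] F [ 0.3178 -0.0012  0.2758] w 0.0471573208003157 q [-0.0121  0.0136  1.6775  0.0001  1.4495  0.9879]
shift [-0.0008  0.0009  0.0019] turn [ 0.0008 -0.0005 -0.9052]
```

View pics/s1c.png

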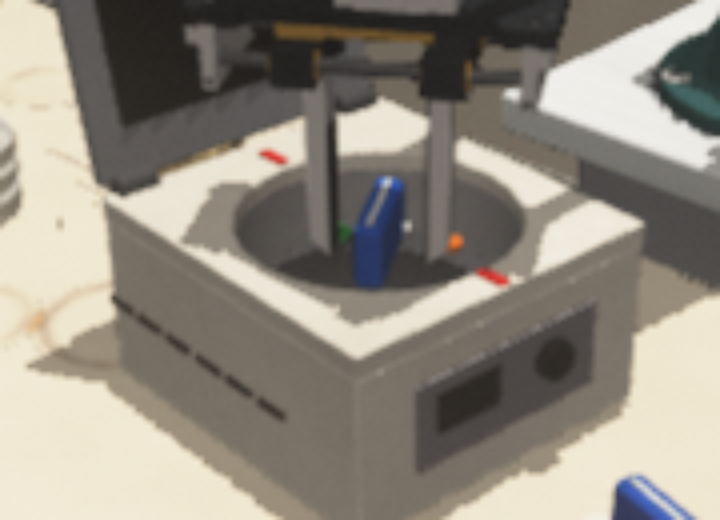

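The crop shows the fingers on either side of the blue grip, crop (380,230), and centred on it. I'll finish closing.

{"method": "drive_tool", "body": {
  "series": [
    [0.01,[0,0,0.001],[0,0,0]],
    [0.01,[0,0,0.001],[0,0,0]],
    [0.01,[0,0,0.001],[0,0,0]],
    [0.01,[0,0,0.001],[0,0,0]],
    [0.01,[0,0,0.001],[0,0,0]]
  ]
}}

```text
time: 3.28
tool_pos: [0.4909, 0.0505, 0.1145]
ee_rot: [3.141, 0.0, 0.571]
wrist_force: [0.7, -1.7, -0.2]
width: 0.0158
finger_force: 30.0
```

{"method": "drive_tool", "body": {
  "series": [
    [0.01,[0,0,0],[0,0,-0.1]],
    [0.01,[0,0,0],[0,0,-0.22]],
    [0.01,[0,0,0],[0,0,-0.34]],
    [0.01,[0,0,0],[0,0,-0.46]],
    [0.01,[0,0,0],[0,0,-0.58]]
  ]
}}

```text
time: 3.9
tool_pos: [0.4903, 0.05, 0.1145]
ee_rot: [-3.141, 0.002, 1.154]
wrist_force: [-1.7, -1.5, 0.5]
width: 0.0162
finger_force: 30.0
```

{"method": "drive_tool", "body": {
  "series": [
    [0.01,[0,0,0],[0,0,-0.11]],
    [0.01,[0,0,0],[0,0,-0.22]],
    [0.01,[0,0,0],[0,0,-0.3]],
    [0.01,[0,0,0],[0,0,-0.325]],
    [0.01,[0,0,0],[0,0,-0.325]]
  ]
}}

```text
time: 4.53
tool_pos: [0.4905, 0.0505, 0.1138]
ee_rot: [-3.14, 0.0, 1.475]
wrist_force: [0.2, -1.4, -3.9]
width: 0.0158
finger_force: 30.0
```

A wrist load of about -3.9 N suggests the grip is carrying the rotor's weight, so the keyway is probably aligned. I'll let go.

{"method": "drive_tool", "body": {
  "series": [
    [0.03,[0,0,0],[0,0,0]],
    [0.04,[0,0,0],[0,0,0]],
    [0.05,[0,0,0],[0,0,0]],
    [0.05,[0,0,0],[0,0,0]],
    [0.05,[0,0,0],[0,0,0]]
  ]
}}

```text
time: 5.15
tool_pos: [0.491, 0.0507, 0.1146]
ee_rot: [3.141, -0.0, 1.476]
wrist_force: [1.8, -0.2, 0.6]
width: 0.0501
finger_force: 0.0
```

{"method": "drive_tool", "body": {
  "series": [
    [0.05,[0,0,-0.03],[0,0,0]],
    [0.05,[0,0,-0.08],[0,0,0]],
    [0.05,[0,0,-0.13],[0,0,0]],
    [0.05,[0,0.03,-0.18],[0,0,0]],
    [0.05,[0,0.06,-0.22],[0,0,0]]
  ]
}}

```text
time: 5.78
tool_pos: [0.5513, 0.045, 0.3374]
ee_rot: [3.138, -0.0, 1.476]
wrist_force: [0.2, 0.4, -0.3]
width: 0.05
finger_force: 0.0
```

```bash
python3 -c "
from g import *
im=snap('scene','s2.png'); t=snap('top','t2.png')[:,:,::-1]; grip(t,.108)
a=cv2.resize(im[130:260,220:400,::-1],(540,390)); b=cv2.resize(t[185:285,290:400],(260,236)); c=np.zeros((390,800,3),np.uint8); c[:,:540]=a; c[:236,540:]=b; cv2.imwrite('pics/c2.png',c)
go([.49,.05,.33],R.from_euler('xyz',[np.pi,0,1.476]))"
```

```text
t 5.875 pos [0.5539 0.0446 0.3391] rpy [ 3.1324 -0.0007  1.4753] F [-0.6588  0.8543  0.607 ] w 0.04983904482791726 q [-0.0217  0.0984  1.1453  0.      1.8887  0.0738]
shift [-0.0007 -0.0642  0.0085] turn [ 0.0092 -0.0007 -0.0007]
```

View pics/c2.png

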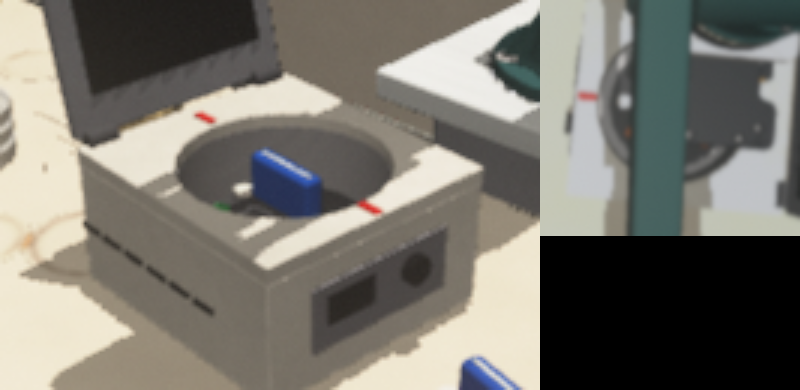

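The grip lies in line with the red marks: in the scene, its ends are at about (306,181) and (326,190). I'll check its height by projection and plan the lid.

```bash
python3 -c "
from m import *
o=np.array([.4908,.0495,0]);y=-1.665;e=np.array([np.cos(y),np.sin(y),0])
for z in(.108,.118):print(z,[np.round(proj('scene',o+s*.03*e+[0,0,z]),1) for s in(-1,0,1)])
im=cv2.imread('pics/s2.png'); b,r=im[...,0].astype(int),im[...,2].astype(int)
m=((b-r>25)).astype(np.uint8);
for c,s,p in blobs(m,290,340,170,215,30): print(c,s, 'leftcol top',p[p[:,0]==p[:,0].min()+1][:,1].min(),'right',p[p[:,0]==p[:,0].max()-1][:,1].min())
h=o+.110*e+[0,0,.112]; print('hinge',h,'e',e)
for t in(1.81,1.5,1.2,.9,.6,.3,0):
    c,s=np.cos(t),np.sin(t); B=h+e*(-.225*c+.006*s)+[0,0,.225*s+.006*c]; print(t,B.round(4))
"
```

```text
0.108 [array([323.7, 189.2]), array([313.9, 183.8]), array([304.5, 178.6])]
0.118 [array([323.7, 184.8]), array([313.9, 179.5]), array([304.4, 174.4])]
[314.83377309 190.98416887] [304 179  23  23 379] leftcol top 180.0 right 188.0
hinge [ 0.48045292 -0.06001227  0.112     ] e [-0.0940644  -0.99556611  0.        ]
1.81 [ 0.4749 -0.1189  0.3292]
1.5 [ 0.4814 -0.0501  0.3369]
1.2 [0.4876 0.0156 0.3239]
0.9 [0.4932 0.0746 0.292 ]
0.6 [0.4976 0.1215 0.244 ]
0.3 [0.5005 0.1522 0.1842]
0 [0.5016 0.164  0.118 ]
```

The rotor is home: the grip's top is at z≈0.108 (predicted rows 178.6/189, measured 180/188), not 0.118. Next I'll grasp the lid bar from above, closing across it.

{"method": "drive_tool", "body": {
  "series": [
    [0.05,[0,-0.01,-0.03],[0,0,0.17]],
    [0.06,[0,-0.02,-0.055],[0,0,0.34]],
    [0.06,[0,-0.04,-0.055],[0,0,0.51]],
    [0.06,[0,-0.06,-0.055],[0,0,0.68]],
    [0.06,[0,-0.08,-0.055],[0,0,0.85]]
  ]
}}

```text
time: 6.5
tool_pos: [0.4696, 0.0527, 0.388]
ee_rot: [-3.14, 0.002, 0.62]
wrist_force: [0.7, 0.5, 0.2]
width: 0.0599
finger_force: 0.0
```

```bash
python3 g.py .475 -.119 .39 -.094
```

```text
t 6.5 pos [0.4696 0.0527 0.388 ] rpy [-3.14    0.002   0.6203] F [0.7099 0.5369 0.1865] w 0.05985018893126382 q [-0.0084 -0.0608  1.2096  0.0002  1.9954  0.9421]
shift [-0.0954  0.1429 -0.0021] turn [-0.0008  0.0025  0.7143]
```

{"method": "drive_tool", "body": {
  "series": [
    [0.06,[-0.015,0.02,0],[0,0,0.17]],
    [0.06,[-0.035,0.05,0],[0,0,0.34]],
    [0.06,[-0.055,0.085,0],[0,0,0.51]],
    [0.06,[-0.075,0.115,0],[0,0,0.65]],
    [0.06,[-0.095,0.143,0],[0,0,0.714]]
  ]
}}

```text
time: 7.12
tool_pos: [0.4769, -0.1198, 0.3879]
ee_rot: [-3.141, 0.003, -0.091]
wrist_force: [-0.2, 0.4, -0.3]
width: 0.0599
finger_force: 0.0
```

```bash
python3 -c "
from g import *
im=snap('scene','s3.png'); cv2.imwrite('pics/c3.png',cv2.resize(im[0:180,180:360,::-1],(580,580)))
go([.475,-.119,.339],R.from_euler('xyz',[np.pi,0,-.094]))"
```

```text
t 7.175 pos [ 0.4769 -0.1234  0.3872] rpy [ 3.1395  0.0035 -0.0967] F [ 0.8176 -0.8477 -0.1567] w 0.059986426603642916 q [-0.3664 -0.016   1.1679 -0.0033  1.9925  1.2997]
shift [-0.0021 -0.0043  0.0482] turn [ 0.0021  0.0035 -0.0027]
```

View pics/c3.png

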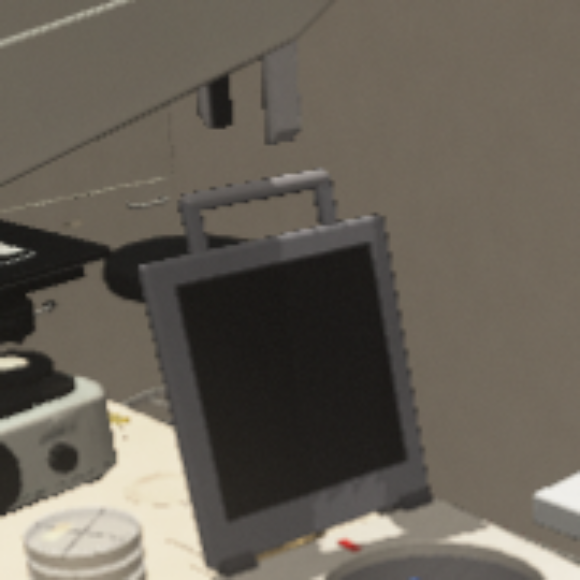

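The fingers, at crop (215,100) and (282,95), are above and either side of the bar, whose middle is at crop (257,190). I'll descend and close.

{"method": "drive_tool", "body": {
  "series": [
    [0.06,[-0.001,0,0.015],[0,0,0]],
    [0.06,[-0.001,0,0.035],[0,0,0]],
    [0.06,[-0.001,0,0.048],[0,0,0]],
    [0.04,[-0.001,0,0.048],[0,0,0]],
    [0.03,[-0.001,0,0.048],[0,0,0]]
  ]
}}

```text
time: 7.8
tool_pos: [0.4768, -0.1187, 0.342]
ee_rot: [3.142, -0.001, -0.088]
wrist_force: [0.3, -0.3, 0.7]
width: 0.0438
finger_force: 0.0
```

{"method": "drive_tool", "body": {
  "series": [
    [0.02,[0,0,0],[0,0,0]],
    [0.008,[0,0,0],[0,0,0]],
    [0.006,[0,0,0],[0,0,0]],
    [0.006,[0,0,0],[0,0,0]],
    [0.006,[0,0,0],[0,0,0]]
  ]
}}

```text
time: 8.43
tool_pos: [0.4769, -0.1188, 0.3417]
ee_rot: [-3.141, -0.001, -0.088]
wrist_force: [0.2, 0.7, 0.6]
width: 0.011
finger_force: 30.0
```

The bar is gripped. Now I'll swing it along the hinge arc.

{"method": "drive_tool", "body": {
  "series": [
    [0.006,[0,-0.011,-0.0027],[0,0,0]],
    [0.006,[0,-0.03,-0.006],[0,0,0]],
    [0.006,[0,-0.058,-0.008],[0,0,0]],
    [0.006,[0,-0.091,-0.0055],[0,0,0]],
    [0.006,[0,-0.124,0.002],[0,0,0]]
  ]
}}

```text
time: 9.05
tool_pos: [0.4886, 0.005, 0.3408]
ee_rot: [3.14, -0.005, -0.09]
wrist_force: [4.1, -2.0, -2.3]
width: 0.011
finger_force: 30.0
```

```bash
python3 g.py .4932 .0746 .3045 -.09
```

```text
t 9.05 pos [0.4886 0.005  0.3408] rpy [ 3.1395 -0.0046 -0.0895] F [ 4.0569 -2.0322 -2.333 ] w 0.011000709555905066 q [-0.1046 -0.0485  1.292  -0.0021  1.8934  1.5551]
shift [-0.0018 -0.0698  0.0361] turn [ 0.0021 -0.0046  0.0005]
```

{"method": "drive_tool", "body": {
  "series": [
    [0.006,[0,-0.031,0.012],[0,0,0]],
    [0.006,[0,-0.061,0.029],[0,0,0]],
    [0.006,[0,-0.087,0.05],[0,0,0]],
    [0.006,[0,-0.11,0.0745],[0,0,0]],
    [0.006,[0,-0.129,0.102],[0,0,0]]
  ]
}}

```text
time: 9.68
tool_pos: [0.5005, 0.1338, 0.2381]
ee_rot: [3.141, -0.005, -0.088]
wrist_force: [4.5, -4.1, 0.7]
width: 0.0111
finger_force: 30.0
```

{"method": "drive_tool", "body": {
  "series": [
    [0.006,[0,-0.01,0.02],[0,0,0]],
    [0.006,[0,-0.0186,0.041],[0,0,0]],
    [0.006,[0,-0.0247,0.0625],[0,0,0]],
    [0.018,[0,-0.0247,0.0625],[0,0,0]],
    [0.02,[0,-0.0247,0.0625],[0,0,0]]
  ]
}}

```text
time: 10.3
tool_pos: [0.5009, 0.1582, 0.1754]
ee_rot: [-3.141, 0.001, -0.088]
wrist_force: [0.1, -0.6, -0.4]
width: 0.0196
finger_force: 0.0
```

{"method": "drive_tool", "body": {
  "series": [
    [0.02,[0,0,0],[0,0,0]],
    [0.02,[0,0,-0.02],[0,0,0]],
    [0.02,[0,0,-0.05],[0,0,0]],
    [0.0,[0,0,-0.05],[0,0,0]],
    [0.0,[0,0,-0.05],[0,0,0]]
  ]
}}

```text
time: 10.92
tool_pos: [0.5009, 0.1576, 0.2243]
ee_rot: [3.142, 0.001, -0.088]
wrist_force: [0.8, 1.0, -0.9]
width: 0.0035
finger_force: 0.0
```

```bash
python3 -c "
from g import *
im=snap('scene','s4.png'); cv2.imwrite('pics/c4.png',cv2.resize(im[80:280,200:420,::-1],(660,600)))
go([.501,.161,.2],R.from_euler('xyz',[np.pi,0,-.09]))"
```

```text
t 10.975 pos [0.5006 0.1576 0.2237] rpy [ 3.1411  0.002  -0.0884] F [-0.281   0.4287  0.4662] w 0.001332783606544524 q [0.1968 0.034  1.4402 0.0001 1.6694 1.8559]
shift [ 0.0001 -0.0035  0.0237] turn [0.0005 0.002  0.0016]
```

View pics/c4.png

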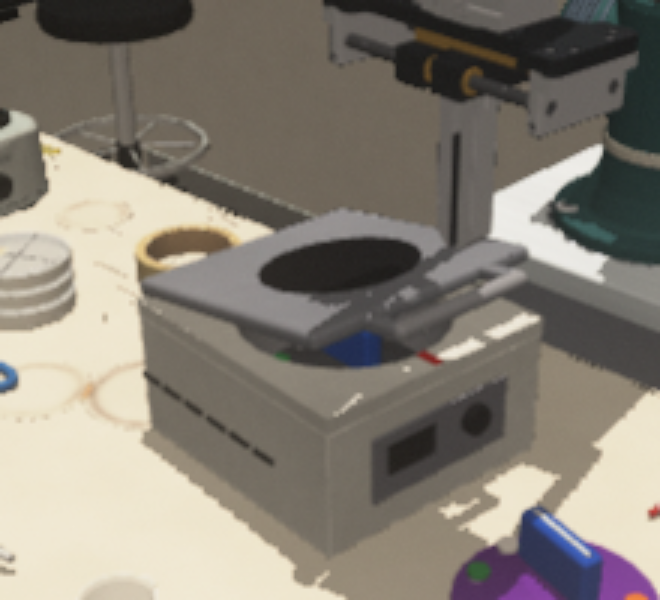

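The lid is nearly shut at about 0.2 rad, and the closed fingers are above the bar at crop (455,275). I'll press the bar down with the fingertips.

{"method": "drive_tool", "body": {
  "series": [
    [0,[0,-0.003,0.015],[0,0,0]],
    [0,[0,-0.005,0.035],[0,0,0]],
    [0,[0,-0.005,0.055],[0,0,0]],
    [0,[0,-0.005,0.07],[0,0,0]],
    [0,[0,-0.005,0.073],[0,0,0]]
  ]
}}

```text
time: 11.6
tool_pos: [0.5005, 0.1625, 0.1496]
ee_rot: [3.14, 0.004, -0.088]
wrist_force: [0.9, 0.4, -0.1]
width: 0.0005
finger_force: 0.0
```

{"method": "drive_tool", "body": {
  "series": [
    [0,[0,0,0.002],[0,0,0]],
    [0,[0,0,0.002],[0,0,0]],
    [0,[0,0,0.003],[0,0,0]],
    [0,[0,0,0.003],[0,0,0]]
  ]
}}

```text
time: 12.1
tool_pos: [0.5019, 0.1627, 0.1494]
ee_rot: [-3.141, -0.001, -0.088]
wrist_force: [-0.3, 0.5, -0.0]
width: 0.0005
finger_force: 0.2
```

{"method": "drive_tool", "body": {
  "series": [
    [0,[0,0,0.002],[0,0,0]],
    [0,[0,0,0.004],[0,0,0]],
    [0,[0,0,0.004],[0,0,0]]
  ]
}}

```text
time: 12.48
tool_pos: [0.5021, 0.1628, 0.1489]
ee_rot: [-3.141, -0.003, -0.088]
wrist_force: [-5.2, -1.9, 12.3]
width: 0.0004
finger_force: 6.5
```

```bash
python3 -c "
from g import *
im=snap('scene','s5.png'); cv2.imwrite('pics/c5.png',cv2.resize(im[80:280,200:420,::-1],(660,600)))
go([.501,.161,.2],R.from_euler('xyz',[np.pi,0,-.09]))
o=np.array([.4908,.0495,0]);y=-1.665;e=np.array([np.cos(y),np.sin(y),0]);n=np.array([-e[1],e[0],0])
for k in(-.093,.093):
  for dz in(0,.005): print(k,dz,(proj('scene',o-.085*e+k*n+[0,0,.124+dz])-[200,80])*3)"
```

```text
t 12.525 pos [0.5021 0.1628 0.1489] rpy [-3.1408 -0.0032 -0.0881] F [-5.3922 -0.5964 12.7549] w 0.00018033335379783426 q [ 0.2061  0.0663  1.5556 -0.0002  1.5165  1.865 ]
shift [-0.0008  0.0018 -0.0511] turn [-0.0008 -0.0032  0.0019]
-0.093 0 [529.168  291.7077]
-0.093 0.005 [529.6313 285.0822]
0.093 0 [315.8989 388.792 ]
0.093 0.005 [315.7361 381.6035]
```

View pics/c5.png

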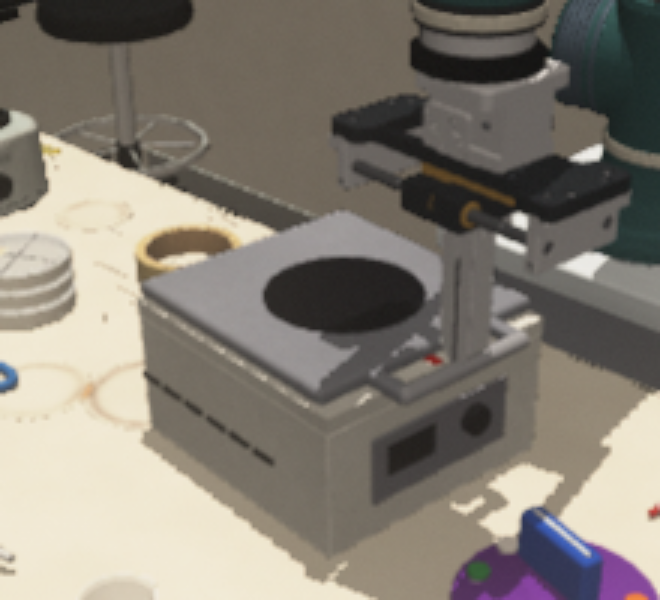

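The lid lies flat on the deck, with its front corner at crop (320,395) where the shut position is predicted. The TCP stalls at 0.149, also as predicted, under 12 N. One slightly firmer press, then I'll retreat.

{"method": "drive_tool", "body": {
  "series": [
    [0,[0,0,0.002],[0,0,0]],
    [0,[0,0,0.003],[0,0,0]],
    [0,[0,0,0.003],[0,0,0]]
  ]
}}

```text
time: 12.9
tool_pos: [0.5022, 0.1628, 0.1486]
ee_rot: [-3.14, -0.005, -0.088]
wrist_force: [-9.0, -2.7, 21.9]
width: 0.0
finger_force: 11.3
```

{"method": "drive_tool", "body": {
  "series": [
    [0,[0,0,-0.01],[0,0,0]],
    [0,[0,0,-0.03],[0,0,0]],
    [0,[0,0,-0.08],[0,0,0]],
    [0,[0,0,-0.12],[0,0,0]],
    [0,[0,0,-0.12],[0,0,0]]
  ]
}}

```text
time: 13.52
tool_pos: [0.5033, 0.1631, 0.266]
ee_rot: [-3.139, -0.008, -0.088]
wrist_force: [0.5, 0.2, -0.4]
width: 0.0006
finger_force: 0.0
```

```bash
python3 -c "
from g import *
im=snap('scene','s6.png'); cv2.imwrite('pics/c6.png',cv2.resize(im[80:280,200:420,::-1],(660,600)))
go([.501,.161,.27],R.from_euler('xyz',[np.pi,0,-.09]))"
```

```text
t 13.575 pos [0.5023 0.1629 0.2632] rpy [-3.1406 -0.003  -0.0882] F [-0.7539  0.4624  0.3572] w 0.00029610175984621254 q [0.2061 0.0319 1.3647 0.0001 1.7418 1.8651]
shift [-0.0011  0.002  -0.0068] turn [-0.001  -0.003   0.0018]
```

View pics/c6.png

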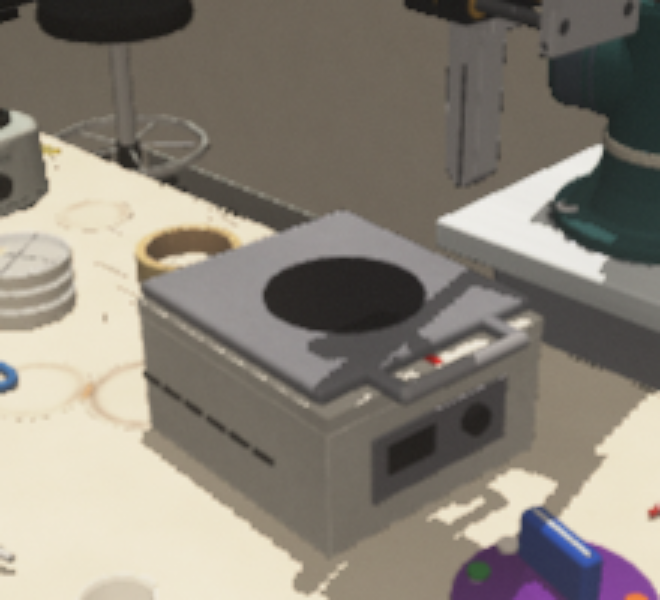

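The lid stays shut, with its bar at crop (455,370), and the gripper is well clear at crop (475,110). I'll hand the job in.

```bash
python3 -c "
from bench import robot
print(robot.close_job())"
```

```text
the job is handed in; nothing more can be done
None
```

The rotor was turned in line with the red marks and dropped home on its key, the lid is fully shut, and the job is handed in at about 13.6 s with the arm clear; no verdict came back.

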